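# Set the pull-to-turn dial of a tube warmer

### The job

The tube warmer's dial is locked. Pull the dial straight up to unlock it, turn it until its pointer is at the green dot, feel for the slot there and push the dial fully home again so that it locks, then let go. The dots are stuck on by hand and only show roughly where the slots are, so press gently and never force the dial while it is blocked; leave the tubes in the warmer and the carton beside it where they are.

Things in the scene. Friction and masses are not known exactly. Their poses are not given: they have to be found in the camera images.
- warmer: White bench tube warmer, 168 x 124 mm, 58 mm high, fixed. Origin: centre of its underside, z up; its front (readout) faces its -x; the aluminium well block with two loose purple-capped tubes is at its +x end. The dial's vertical axis is 32 mm towards -x from the origin; the tubes stand about 80 mm or more from that axis and rise 39 mm above the flat top.
- collar: Steel toothed ring fixed under the dial. Origin: on the dial axis, level with the warmer's flat top, z up. Teeth 7 mm high, at radius 24 to 32 mm, with 7 mm wide slots: one where the dial starts and one near each of the four dots. The dial's 5 mm wide keys drop in only within about 2 degrees of a slot's centre; elsewhere they land on the teeth and the dial stays about 6 mm up.
- dial: The dial: black round skirt 70 mm across, grip bar, white pointer and two keys beneath. Origin on its axis, 29 mm below dial_grip; it meets the collar's origin when fully home. x along the pointer. It slides straight up by at most 12 mm against about 2 N of friction and stays where it is left (no spring). Lifted over 6.5 mm, it turns up to 85 degrees either way from its start, with about 0.02 N m.
- dial_grip (a point): Centre of the black bar to grip on top of the dial: 46 mm long (along x), 14 mm wide (along y: pinch it across these sides from above), with its top 12 mm above this point. The top of the skirt is 15 mm below this point. x points along the bar to the pointer, z up. Fully home, this point is 29 mm above the collar's origin (87.5 mm above the table).
- pointer_tip (a point): Tip of the white pointer at the edge of the dial, 42 mm from the dial axis along the bar's x. At the start it points along the warmer's +x.
- mark_green: Green dot, 12 mm across, 1 mm thick, stuck on the flat top about 50 mm from the dial axis; origin at the centre of its underside. It marks one of four slots, 25 to 80 degrees to either side of the start. Stuck on by hand: the true slot lies within 8 degrees, to either side, of the direction from the dial axis to the dot. Slots are 30 degrees or more apart.
- mark_white_1: White dot like the green one, marking another slot (not wanted).
- mark_white_2: White dot like the green one, marking another slot (not wanted).
- mark_white_3: White dot like the green one, marking another slot (not wanted).
- tube_a0_mid (a point): Middle of a purple-capped blood tube, 17 mm across and 79 mm high, standing loose in the well block.
- tube_a2_mid (a point): Middle of another such tube in the well block.
- swab_box_mid (a point): Centre of a loose white and blue carton, 106 x 56 x 48 mm, left of the warmer.

How it is judged:
By the outcome, as a careful person would: the job done as asked, in the order asked, and still so for the second after the job is handed in, with the robot touching nothing.
It also fails if it takes over 45 s, if anything falls off the work surface, if the arm or the gripper's body presses on something with over 40 N, if the wrist force passes 120 N, or if a joint passes its speed limit or range.

### The arm

A 6-joint arm with a two-finger parallel gripper is mounted at the origin on a cart in front of the work surface, level with it; the furniture and walls round the work are solid. World frame = base frame: x ahead of the robot, y to its left, z up, the work surface at z = 0. Lengths are in m, angles in rad, forces in N, time in s.
With the tool pointing down it reaches from about 0.35 to 0.85 m from the base axis. Payload 8.1 kg.
Tool frame: the origin (TCP) lies at the very end of the fingers, on their centre line; the grasp point (between the pads) lies 19 mm behind it; z points along the fingers, y is the direction in which the jaws open and shut (so a half turn about z gives the same grasp; the last joint's range is limited). The gripper opens to 93 mm and grips with 3 to 60 N. Pads are 15 mm wide; open, the fingers measure 128 mm over their backs; the gripper's body (75 mm by 188 mm) begins 65 mm behind the grasp point.
Start: joints at [1.02, 0.13, 1.488, -0, 1.523, -0.085], TCP at [0.269, 0.536, 0.219] pointing down, gripper open.
Joint ranges: [-2.96, 2.96], [-0.89, 2.26], [0.02, 2.5], [-1.34, 4.48], [0, 2.73], [-2.66, 2.66]. Speed limits (rad/s): [2.39, 2.39, 2.79, 3.14, 3.14, 3.14].

### API

Orientations are given as a rotation vector (axis times angle).
In Python, from plant import robot gives the robot as it stands.
- The arm moves only by the shell command python3 -m pendant 'ROWS' [OPENING] [FORCE]. ROWS is JSON, a list of rows, each an object with "delta_pos": the shift along the tool's x, y, z in m, a list of three; "spin": the turn about the tool's z in rad. In form: [{"delta_pos": [dx, dy, dz], "spin": spin}, ...]. A call has 1 to 10 rows; each row is the pose to reach, as a shift and turn from the pose measured when the call began, along the tool's axes at that moment; what a row does not reach only later rows make up. A row lasts 1/10 s, in which the tool goes at most 50 mm and 8.59 degrees, less where a joint would pass 70% of its speed; a pose out of reach is approached as far as the arm can. A call with a gripper value outside its range is refused whole. OPENING is the closure, from -1 (fully open) to 1 (shut), set as the call begins (- or left out, the last holds). The fingers move at their own pace and stop on an object; FORCE is the grip in N (left out, the last holds). Time passes only in rows, so rows that repeat a pose let the fingers close. It gives the time, the measured TCP pose, the force and the opening at its end, in the units of the state.
- robot.read_state(): the state, without advancing time (a new reading comes with each control period).
- robot.read_camera(name): name is "side" or "top"; returns a dict with "color" (400x640x3 uint8, blue, green, red), "camera_matrix" (3x3 intrinsics, pixels), "R" (3x3) and "t" (3): a world point X has camera coordinates R X + t. Camera axes: x right, y down, z forward; pixel columns grow to the right and rows downward; lengths in m; the calibration is good to about 2 mm. A picture is of the moment at which its call begins. There is no depth.
- robot.close_job(): hands the job in, once; it reports no verdict.
Trained networks look in the newest picture that a camera, given by its name, has taken for a name from the list of things; names that differ only in an ending like _2 or _b are one class to them, and where a whole thing is asked for, a point or a joint stands for the part that bears it (a point fixed in the world has none). Each returns a list of dicts, best first, with "score" (0 to 1); they miss things now and then, are a little off and sometimes report something else, mostly with a low value. They report only what shows in the picture. A call takes as long as a camera call.
- robot.outline_of(camera, label): "mask" (400x640 bool, what is visible of it).
- robot.mark_of(camera, label): "location" ([x, y, z] in m, in the coordinates of the camera as it stood for that picture, good to about 4 mm: a listed point, or the origin of a listed thing).
The state is a dict: "t": time; "q": joint angles; "dq": joint speeds; "joint_torque": joint torques, N m; "tool_pos": TCP position; "orientation": TCP orientation; "force": force on the tool from outside, world axes, zero at the start; "wrist_torque": the same for the moment, N m; "opening": finger opening in m.
Only numpy, scipy, OpenCV 4.12 (cv2) and the standard library are available. Lean on these libraries where they do the work, as an engineer would, in place of code of your own. Each camera call takes 0.05 s, during which the arm holds its last target.

## Working session

There is one attempt and no reset: what is moved stays moved. The work goes in short steps, Python scripts to look and compute and a shell command to move; the robot and the scene stay as the last step left them, time stands still between calls to the robot, and variables do not carry over. Pictures are saved under pics/ and viewed, and the job is handed in when it is done.

```bash
ls; mkdir -p pics
cat > h.py <<'E'
import numpy as np, cv2
from plant import robot
def w(cam,p): return np.array(cam["R"]).T@(np.array(p)-np.array(cam["t"]))
def px(cam,X):
    c=np.array(cam["R"])@np.array(X)+np.array(cam["t"]); u=np.array(cam["camera_matrix"])@c; return u[:2]/u[2]
def ray(cam,uv,z):
    d=np.array(cam["R"]).T@np.linalg.solve(np.array(cam["camera_matrix"]),[uv[0],uv[1],1.]); o=-np.array(cam["R"]).T@np.array(cam["t"])
    return o+d*(z-o[2])/d[2]
E
python3 - <<'E'
from h import *
for n in ["top","side"]:
    c=robot.read_camera(n); cv2.imwrite(f"pics/{n}0.png",c["color"])
    print(n, -np.array(c["R"]).T@np.array(c["t"]))
    for l in ["warmer","collar","dial","dial_grip","pointer_tip","mark_green","mark_white_1","tube_a0_mid","swab_box_mid"]:
        for d in robot.mark_of(n,l)[:4]: print(l,round(d["score"],2),w(c,d["location"]).round(4),px(c,w(c,d["location"])).round(0))
s=robot.read_state(); print(s)
E
```

```text
pics
top [0.44944034 0.32788002 0.92627196]
warmer 0.6 [0.4981 0.283  0.003 ] [347. 211.]
collar 0.63 [0.5245 0.4567 0.0293] [262. 196.]
dial 0.76 [0.4665 0.2841 0.0619] [348. 226.]
dial_grip 0.93 [0.4741 0.2889 0.086 ] [346. 221.]
mark_green 0.65 [0.5392 0.246  0.059 ] [368. 189.]
mark_green 0.49 [0.5117 0.2602 0.059 ] [360. 203.]
mark_green 0.46 [0.4904 0.3313 0.0583] [324. 213.]
mark_white_1 0.6 [0.5115 0.3057 0.0566] [337. 203.]
mark_white_1 0.49 [0.5139 0.2578 0.0607] [362. 202.]
mark_white_1 0.42 [0.4846 0.2366 0.0562] [372. 217.]
tube_a0_mid 0.47 [0.5718 0.3099 0.0567] [335. 172.]
swab_box_mid 0.65 [0.5247 0.4544 0.0267] [264. 196.]
swab_box_mid 0.3 [0.4901 0.3315 0.0569] [324. 213.]
side [0.53576643 1.0843891  0.45736407]
warmer 0.85 [ 0.4967  0.2799 -0.003 ] [345. 223.]
collar 0.64 [0.4646 0.2769 0.0608] [364. 193.]
dial 0.83 [0.4645 0.2881 0.0577] [364. 197.]
dial_grip 0.72 [0.4641 0.283  0.0866] [365. 182.]
pointer_tip 0.55 [0.5092 0.2828 0.0709] [340. 189.]
mark_green 0.15 [0.537  0.2423 0.0626] [325. 183.]
mark_white_1 0.72 [ 0.4981  0.2802 -0.0053] [344. 224.]
tube_a0_mid 0.59 [0.5667 0.3153 0.0567] [308. 203.]
swab_box_mid 0.83 [0.5203 0.4538 0.0253] [333. 262.]
{'t': 1.0, 'q': array([ 1.01960075e+00,  1.30366793e-01,  1.48820527e+00, -7.46847352e-06,
        1.52300388e+00, -8.53634041e-02]), 'dq': array([ 0.00111861,  0.00032748, -0.00160864, -0.00057898, -0.00044602,
        0.00015746]), 'joint_torque': array([ 2.85082453e-03, -5.59786177e+01, -4.92057359e+01,  7.70295644e-02,
        2.27761664e-02, -1.06387804e-04]), 'tool_pos': array([0.26946464, 0.53609044, 0.21865217]), 'orientation': array([7.25125979e-01, 3.05674980e+00, 2.12603502e-05]), 'force': array([-0.42425191,  0.28407838,  0.11040318]), 'wrist_torque': array([ 0.00318022, -0.01347691, -0.06648934]), 'opening': 0.09296446535880407}
```

Run:
```python
import cv2
a=cv2.imread("pics/top0.png")[140:260,260:420];cv2.imwrite("pics/top0c.png",cv2.resize(a,(800,600),interpolation=cv2.INTER_CUBIC))
a=cv2.imread("pics/side0.png");cv2.imwrite("pics/side0c.png",cv2.resize(a[130:280,250:450],(800,600),interpolation=cv2.INTER_CUBIC))
```

```text
(no output)
```

View pics/top0c.png

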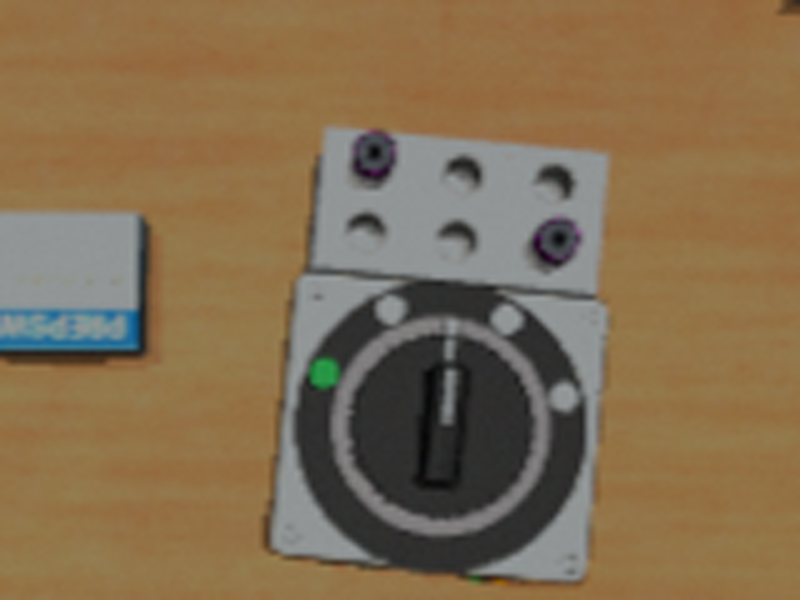

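View pics/side0c.png

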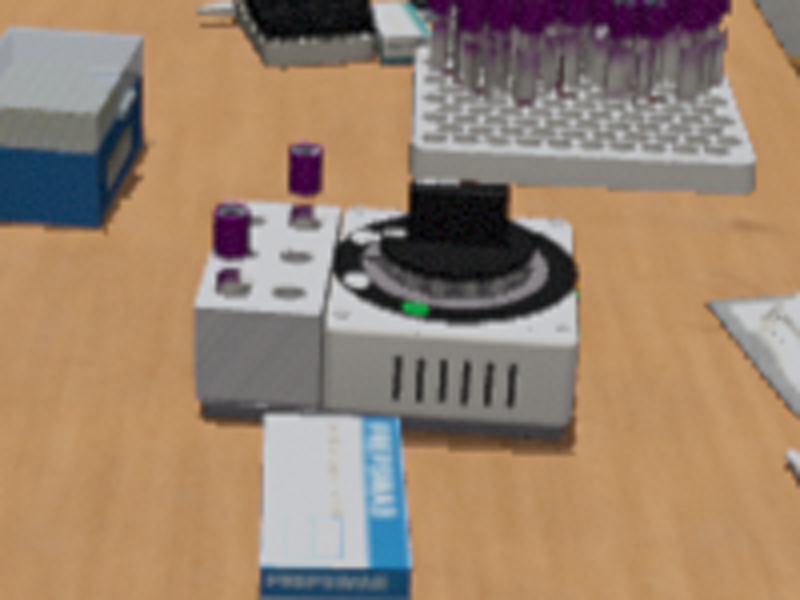

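View pics/top0.png

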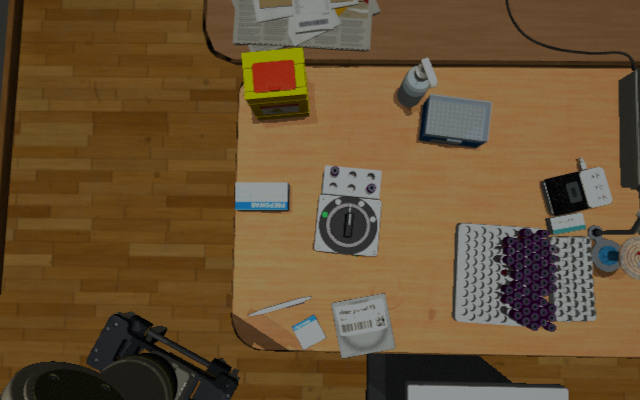

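The top view shows the green dot at about (325,215), dial centre near (348,224), and white dots on the other bearings. The warmer is yawed slightly clockwise. Next I'll get precise geometry.

Run:
```python
from h import *
c=robot.read_camera("top");im=c["color"]
M=np.array(c["camera_matrix"])
# rectify plane z=0.0585 : 0.25mm/px
def rect(z,name):
    xs=np.arange(0.60,0.38,-0.00033); ys=np.arange(0.38,0.18,-0.00033)
    P=np.array([px(c,[x,y,z]) for x in xs for y in ys],np.float32).reshape(len(xs),len(ys),2)
    o=cv2.remap(im,P[...,0],P[...,1],cv2.INTER_CUBIC);cv2.imwrite(name,o);return o
o=rect(0.0585,"pics/rect.png");print(o.shape)
hsv=cv2.cvtColor(im,cv2.COLOR_BGR2HSV)
def cen(m):
    n,l,s,ce=cv2.connectedComponentsWithStats(m.astype(np.uint8)); return [(s[i][4],ce[i]) for i in range(1,n)]
g=cv2.inRange(hsv,(50,120,60),(80,255,255)); g[:, :300]=0; g[:,400:]=0
for a,u in cen(g): print("green",a,u,ray(c,u,0.0595))
o2=cv2.cvtColor(o,cv2.COLOR_BGR2GRAY)
for z,n in [(0.0585,'t')]:
    pass
for l in ["dial","collar","warmer","mark_green"]:
    r=robot.outline_of("top",l)
    for d in r[:2]:
        m=d["mask"];ct=max(cv2.findContours(m.astype(np.uint8),0,2)[0],key=cv2.contourArea);print(l,round(d["score"],2),m.sum(),cv2.fitEllipse(ct) if len(ct)>4 else None, cv2.minAreaRect(ct))
```

```text
(667, 607, 3)
green 32 [324.375   214.15625] [0.4885982  0.33017547 0.0595    ]
green 1 [355. 255.] [0.41060683 0.27005605 0.0595    ]
dial 0.88 1042 ((347.56878662109375, 225.025390625), (35.034332275390625, 36.24864959716797), 172.8473358154297) ((347.7500305175781, 225.25003051757812), (35.35533905029297, 36.06244659423828), 45.0)
warmer 0.7 4972 ((347.9100036621094, 213.76417541503906), (69.41047668457031, 101.47147369384766), 3.2106428146362305) ((348.1854248046875, 210.80335998535156), (63.85392761230469, 86.89253997802734), 5.440332412719727)
warmer 0.39 1032 ((347.5124206542969, 224.6887664794922), (35.17561721801758, 35.84823226928711), 119.46269989013672) ((347.5000305175781, 224.50003051757812), (35.35533905029297, 35.35533905029297), 45.0)
```

View pics/rect.png

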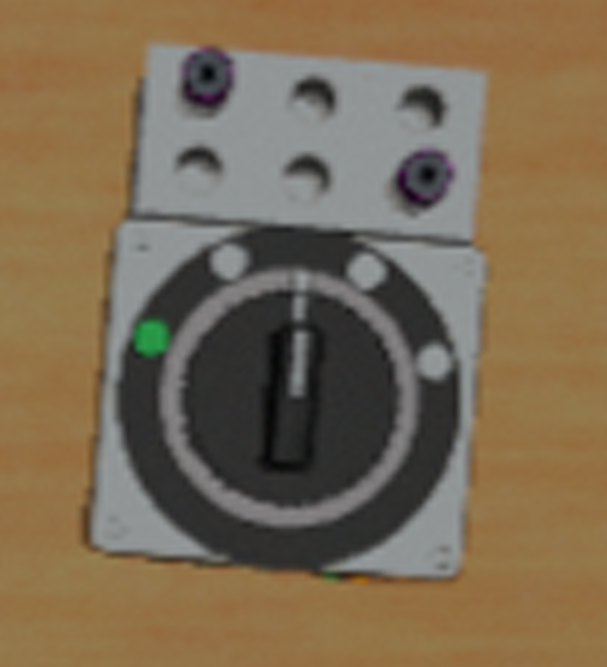

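Run:
```python
from h import *
c=robot.read_camera("side");im=c["color"]
a=cv2.resize(im[165:220,325:405],(800,550),interpolation=cv2.INTER_CUBIC)
C=np.array([0.4688,0.2845])
def dr(C,col):
    for R,z in [(0.035,0.0725),(0.042,0.0585),(0.057,0.0585)]:
        p=np.array([ (px(c,[C[0]+R*np.cos(t),C[1]+R*np.sin(t),z])-[325,165]+.5)*10 for t in np.linspace(0,6.3,80)],int)
        cv2.polylines(a,[p],False,col,1)
    y=np.deg2rad(-4.8);X=np.array([np.cos(y),np.sin(y)]);Y=np.array([-X[1],X[0]])
    p=[(px(c,[*(C+sx*.023*X+sy*.007*Y),.0995])-[325,165]+.5)*10 for sx,sy in[(1,1),(1,-1),(-1,-1),(-1,1),(1,1)]]
    cv2.polylines(a,[np.array(p,int)],False,col,1)
dr(C,(0,255,255)); dr(C-[.003,0],(255,0,255))
cv2.imwrite("pics/sidefit.png",a)
```

```text
(no output)
```

View pics/sidefit.png

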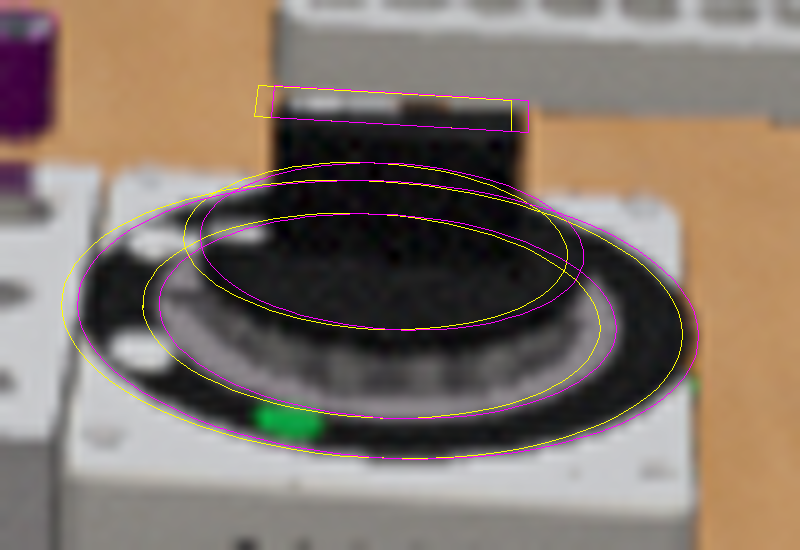

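```bash
python3 -m pendant '[{"delta_pos":[-0.0414,-0.0194,0.012],"spin":-0.055},{"delta_pos":[-0.0828,-0.0388,0.024],"spin":-0.11},{"delta_pos":[-0.1241,-0.0582,0.036],"spin":-0.165},{"delta_pos":[-0.1655,-0.0775,0.048],"spin":-0.22},{"delta_pos":[-0.2069,-0.0969,0.06],"spin":-0.275},{"delta_pos":[-0.2483,-0.1163,0.075],"spin":-0.33},{"delta_pos":[-0.2897,-0.1357,0.089],"spin":-0.382},{"delta_pos":[-0.2897,-0.1357,0.089],"spin":-0.382},{"delta_pos":[-0.2897,-0.1357,0.089],"spin":-0.382}]' -1 25
cat >> h.py <<'E'
from scipy.spatial.transform import Rotation as Ro
def st():
    s=robot.read_state(); R=Ro.from_rotvec(s["orientation"]).as_matrix()
    print("t",round(s["t"],2),"p",s["tool_pos"].round(4),"yawY",np.rad2deg(np.arctan2(R[1,1],R[0,1])).round(2),"z",R[:,2].round(3),"F",s["force"].round(1),"T",s["wrist_torque"].round(2),"op",round(s["opening"],4),"q6",s["q"][5].round(2))
    return s,R
E
python3 -c "
from h import *
s,R=st(); print(R.T@(np.array([.467,.2845,.1])-s['tool_pos']))"
```

```text
t: 2.2
tool_pos: [0.4675, 0.2839, 0.1293]
orientation: [-0.137, -3.138, 0.0]
force: [-0.4, 1.1, -0.5]
opening: 0.0929
t 2.2 p [0.4675 0.2839 0.1293] yawY 85.01 z [-0.001 -0.    -1.   ] F [-0.4  1.1 -0.5] T [0.   0.02 0.01] op 0.0929 q6 -1.03
[0.00055829 0.00060151 0.02925829]
```

```bash
python3 -m pendant '[{"delta_pos":[0.0005,0.0006,0.018],"spin":0},{"delta_pos":[0.0005,0.0006,0.036],"spin":0},{"delta_pos":[0.0005,0.0006,0.046],"spin":0},{"delta_pos":[0.0005,0.0006,0.052],"spin":0},{"delta_pos":[0.0005,0.0006,0.052],"spin":0}]'
python3 -c "
from h import *
st()
for n in ['side','top']:
    c=robot.read_camera(n)['color']
    cv2.imwrite('pics/%s1.png'%n,cv2.resize(c[130:250,270:430],(800,600),interpolation=cv2.INTER_CUBIC))"
```

```text
t: 2.7
tool_pos: [0.4663, 0.285, 0.0769]
orientation: [-0.135, -3.137, 0.001]
force: [-0.1, -0.4, -0.7]
opening: 0.0929
t 2.7 p [0.4663 0.285  0.0769] yawY 85.06 z [-0.002 -0.    -1.   ] F [-0.1 -0.4 -0.7] T [ 0.02  0.   -0.  ] op 0.0929 q6 -1.03
```

View pics/side1.png

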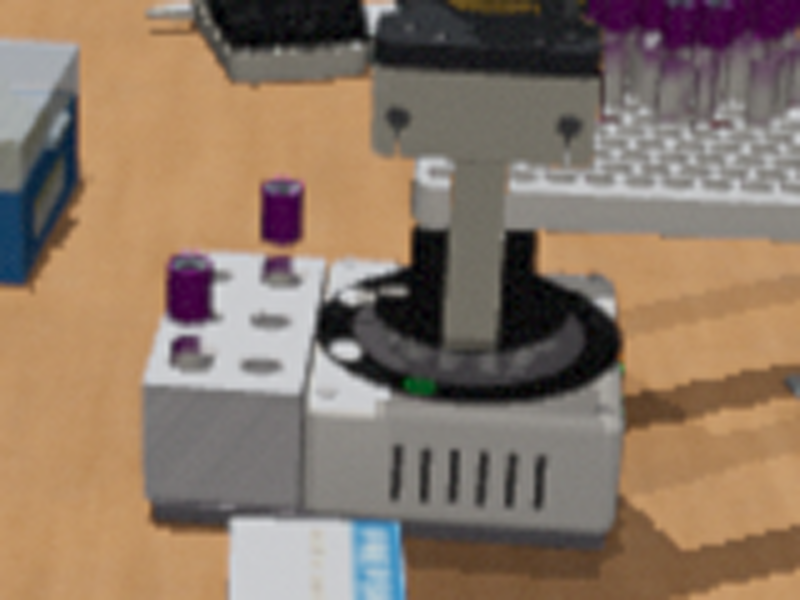

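The finger is centred on the bar lengthwise (finger at col 474, bar 413–537 in this crop). Closing the jaws.

```bash
python3 -m pendant '[{"delta_pos":[0,0,0],"spin":0},{"delta_pos":[0,0,0],"spin":0},{"delta_pos":[0,0,0],"spin":0},{"delta_pos":[0,0,0],"spin":0},{"delta_pos":[0,0,0],"spin":0},{"delta_pos":[0,0,0],"spin":0},{"delta_pos":[0,0,0],"spin":0},{"delta_pos":[0,0,0],"spin":0}]' 1 25
python3 -c "
from h import *
st()"
```

```text
t: 3.6
tool_pos: [0.4672, 0.2851, 0.078]
orientation: [-0.136, -3.138, -0.001]
force: [0.5, 0.1, 0.3]
opening: 0.0339
t 3.6 p [0.4672 0.2851 0.078 ] yawY 85.04 z [-0.  0. -1.] F [0.5 0.1 0.3] T [ 0.06  0.01 -0.02] op 0.0339 q6 -1.03
```

```bash
python3 -m pendant '[{"delta_pos":[0,0,0],"spin":0},{"delta_pos":[0,0,0],"spin":0},{"delta_pos":[0,0,0],"spin":0},{"delta_pos":[0,0,0],"spin":0},{"delta_pos":[0,0,0],"spin":0}]' 1 25
python3 -c "
from h import *
st()"
```

```text
t: 4.1
tool_pos: [0.4672, 0.285, 0.078]
orientation: [-0.136, -3.138, -0.0]
force: [-0.4, -0.0, 0.0]
opening: 0.0139
t 4.1 p [0.4672 0.285  0.078 ] yawY 85.04 z [-0.  0. -1.] F [-0.4 -0.   0. ] T [-0.04  0.05  0.03] op 0.0139 q6 -1.03
```

```bash
python3 -m pendant '[{"delta_pos":[0,0,0],"spin":0},{"delta_pos":[0,0,0],"spin":0},{"delta_pos":[0,0,0],"spin":0}]' 1 25
python3 -c "
from h import *
st()"
python3 -m pendant '[{"delta_pos":[0,0,-0.002],"spin":0},{"delta_pos":[0,0,-0.004],"spin":0},{"delta_pos":[0,0,-0.006],"spin":0},{"delta_pos":[0,0,-0.008],"spin":0},{"delta_pos":[0,0,-0.009],"spin":0},{"delta_pos":[0,0,-0.009],"spin":0}]'
python3 -c "
from h import *
st()
for n in ['side']:
    c=robot.read_camera(n)['color']
    cv2.imwrite('pics/%s2.png'%n,cv2.resize(c[130:250,270:430],(800,600),interpolation=cv2.INTER_CUBIC))"
```

```text
t: 4.4
tool_pos: [0.4672, 0.285, 0.078]
orientation: [-0.136, -3.138, -0.0]
force: [0.4, -0.4, 0.6]
opening: 0.0139
t 4.4 p [0.4672 0.285  0.078 ] yawY 85.04 z [-0.  0. -1.] F [ 0.4 -0.4  0.6] T [-0.05 -0.04 -0.02] op 0.0139 q6 -1.03
t: 5.0
tool_pos: [0.4673, 0.285, 0.0873]
orientation: [-0.136, -3.138, -0.0]
force: [-0.4, -0.5, 0.6]
opening: 0.0138
t 5.0 p [0.4673 0.285  0.0873] yawY 85.04 z [-0.  0. -1.] F [-0.4 -0.5  0.6] T [-0.07  0.07 -0.04] op 0.0138 q6 -1.03
```

View pics/side2.png

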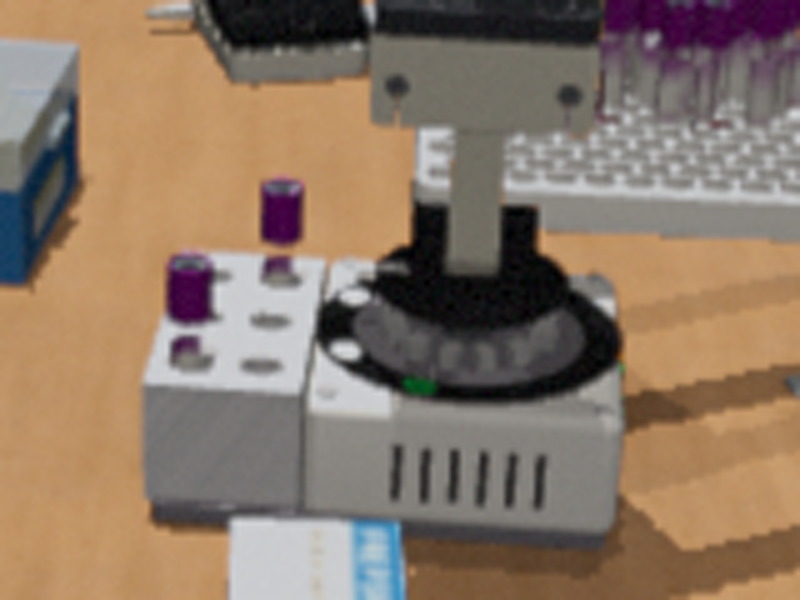

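The dial lifted 9.3 mm (a gap shows under the skirt). Turning towards green.

```bash
python3 -m pendant '[{"delta_pos":[0,0,0],"spin":-0.1},{"delta_pos":[0,0,0],"spin":-0.2},{"delta_pos":[0,0,0],"spin":-0.3},{"delta_pos":[0,0,0],"spin":-0.4},{"delta_pos":[0,0,0],"spin":-0.5},{"delta_pos":[0,0,0],"spin":-0.6},{"delta_pos":[0,0,0],"spin":-0.62},{"delta_pos":[0,0,0],"spin":-0.62}]'
python3 -c "
from h import *
st()"
python3 -m pendant '[{"delta_pos":[0,0,0],"spin":-0.1},{"delta_pos":[0,0,0],"spin":-0.2},{"delta_pos":[0,0,0],"spin":-0.3},{"delta_pos":[0,0,0],"spin":-0.4},{"delta_pos":[0,0,0],"spin":-0.5},{"delta_pos":[0,0,0],"spin":-0.6},{"delta_pos":[0,0,0],"spin":-0.63},{"delta_pos":[0,0,0],"spin":-0.63}]'
python3 -c "
from h import *
st()
for n in ['side','top']:
    c=robot.read_camera(n)['color']
    cv2.imwrite('pics/%s3.png'%n,cv2.resize(c[130:250,270:430],(800,600),interpolation=cv2.INTER_CUBIC))"
```

```text
t: 5.85
tool_pos: [0.4672, 0.2851, 0.0873]
orientation: [0.825, -3.031, -0.001]
force: [-1.0, 0.6, -0.8]
opening: 0.0133
t 5.85 p [0.4672 0.2851 0.0873] yawY 120.46 z [-0.  0. -1.] F [-1.   0.6 -0.8] T [0.23 0.04 0.02] op 0.0133 q6 -1.65
t: 6.65
tool_pos: [0.467, 0.2852, 0.0873]
orientation: [1.721, -2.628, -0.001]
force: [-0.3, 0.3, -1.3]
opening: 0.0138
t 6.65 p [0.467  0.2852 0.0873] yawY 156.46 z [-0.001  0.    -1.   ] F [-0.3  0.3 -1.3] T [ 0.21  0.14 -0.03] op 0.0138 q6 -2.28
```

View pics/side3.png

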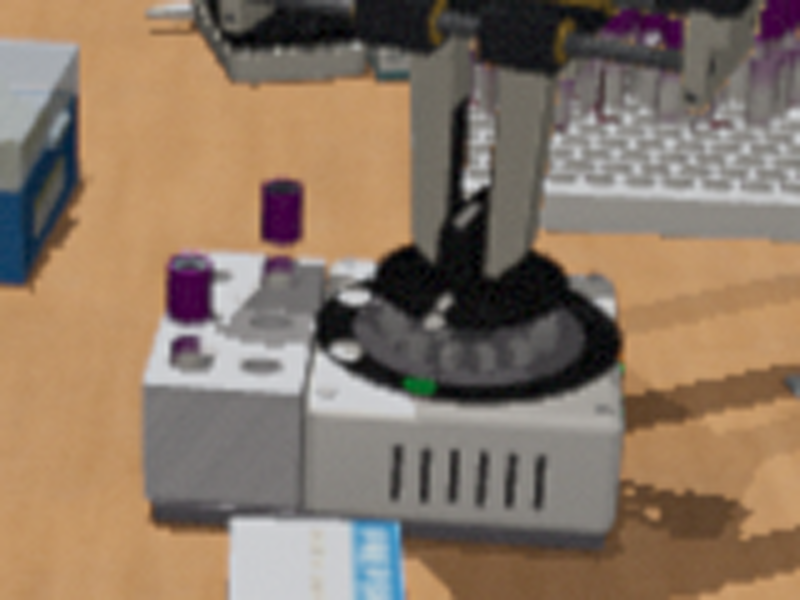

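View pics/top3.png

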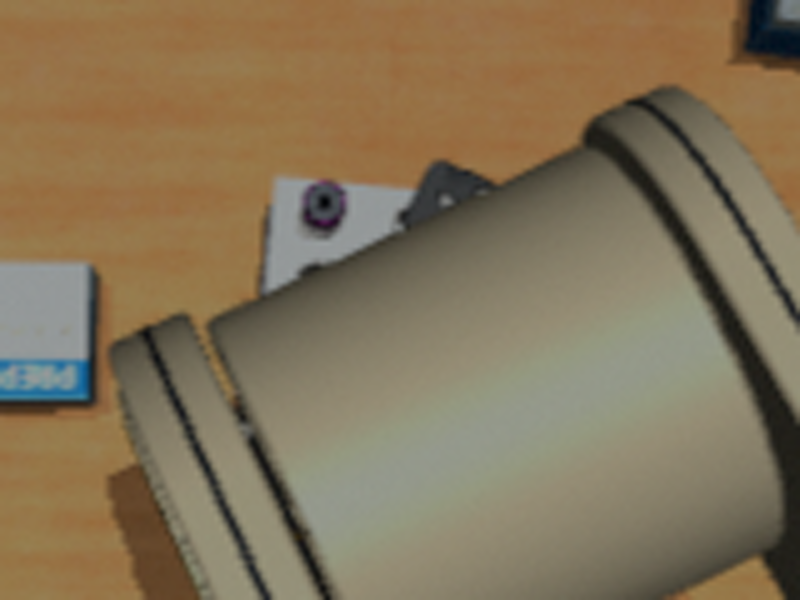

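The pointer (about (435,320)) is now directed at the green dot (420,385). Gentle probing downwards.

```bash
python3 -m pendant '[{"delta_pos":[0,0,0.0015],"spin":0},{"delta_pos":[0,0,0.003],"spin":0},{"delta_pos":[0,0,0.004],"spin":0},{"delta_pos":[0,0,0.004],"spin":0}]'
python3 -c "
from h import *
st()"
```

```text
t: 7.15
tool_pos: [0.4671, 0.2852, 0.0838]
orientation: [1.72, -2.629, -0.001]
force: [-1.6, 0.0, 4.3]
opening: 0.0138
t 7.15 p [0.4671 0.2852 0.0838] yawY 156.39 z [-0.     0.001 -1.   ] F [-1.6  0.   4.3] T [-0.02  0.65 -0.  ] op 0.0138 q6 -2.28
```

```bash
python3 -m pendant '[{"delta_pos":[0,0,0.0006],"spin":0},{"delta_pos":[0,0,0.0008],"spin":0}]'
python3 -c "
from h import *
st()"
```

```text
t: 7.35
tool_pos: [0.4671, 0.2853, 0.0837]
orientation: [1.719, -2.629, -0.001]
force: [-4.8, -1.9, 9.1]
opening: 0.014
t 7.35 p [0.4671 0.2853 0.0837] yawY 156.36 z [-0.     0.001 -1.   ] F [-4.8 -1.9  9.1] T [-0.32  1.01 -0.03] op 0.014 q6 -2.28
```

Blocked at z=0.0837, about 5.7 mm up, so the keys are on the teeth. I'll lift, turn 3° further and probe again.

```bash
python3 -m pendant '[{"delta_pos":[0,0,-0.003],"spin":0},{"delta_pos":[0,0,-0.003],"spin":0},{"delta_pos":[0,0,-0.003],"spin":-0.052},{"delta_pos":[0,0,-0.003],"spin":-0.052},{"delta_pos":[0,0,-0.0015],"spin":-0.052},{"delta_pos":[0,0,0],"spin":-0.052},{"delta_pos":[0,0,0.0008],"spin":-0.052},{"delta_pos":[0,0,0.0008],"spin":-0.052}]'
python3 -c "
from h import *
st()"
```

```text
t: 8.15
tool_pos: [0.4671, 0.2853, 0.0837]
orientation: [1.786, -2.584, -0.001]
force: [-6.1, -2.5, 10.3]
opening: 0.0138
t 8.15 p [0.4671 0.2853 0.0837] yawY 159.29 z [-0.001  0.    -1.   ] F [-6.1 -2.5 10.3] T [-0.35  1.23 -0.01] op 0.0138 q6 -2.33
```

```bash
python3 -m pendant '[{"delta_pos":[0,0,-0.003],"spin":0},{"delta_pos":[0,0,-0.003],"spin":0},{"delta_pos":[0,0,-0.003],"spin":0.105},{"delta_pos":[0,0,-0.003],"spin":0.105},{"delta_pos":[0,0,-0.0015],"spin":0.105},{"delta_pos":[0,0,0],"spin":0.105},{"delta_pos":[0,0,0.0004],"spin":0.105},{"delta_pos":[0,0,0.0004],"spin":0.105}]'
python3 -c "
from h import *
st()"
```

```text
t: 8.95
tool_pos: [0.4671, 0.2852, 0.0831]
orientation: [1.649, -2.674, -0.001]
force: [-1.7, -0.0, -0.4]
opening: 0.0137
t 8.95 p [0.4671 0.2852 0.0831] yawY 153.32 z [-0.001  0.    -1.   ] F [-1.7 -0.  -0.4] T [0.05 0.35 0.02] op 0.0137 q6 -2.22
```

Position is 0.0831 (below the block level) with no upward force, so it seems to be entering. Going deeper in steps.

```bash
python3 -m pendant '[{"delta_pos":[0,0,0.0005],"spin":0},{"delta_pos":[0,0,0.001],"spin":0},{"delta_pos":[0,0,0.001],"spin":0}]'
python3 -c "
from h import *
st()"
```

```text
t: 9.25
tool_pos: [0.4671, 0.2853, 0.0821]
orientation: [1.649, -2.674, -0.001]
force: [-1.4, -0.2, 0.9]
opening: 0.0139
t 9.25 p [0.4671 0.2853 0.0821] yawY 153.33 z [-0.001  0.    -1.   ] F [-1.4 -0.2  0.9] T [ 0.07  0.4  -0.04] op 0.0139 q6 -2.22
```

```bash
python3 -m pendant '[{"delta_pos":[0,0,0.001],"spin":0},{"delta_pos":[0,0,0.002],"spin":0},{"delta_pos":[0,0,0.003],"spin":0},{"delta_pos":[0,0,0.0035],"spin":0},{"delta_pos":[0,0,0.0035],"spin":0}]'
python3 -c "
from h import *
st()"
python3 -m pendant '[{"delta_pos":[0,0,0.0005],"spin":0},{"delta_pos":[0,0,0.001],"spin":0},{"delta_pos":[0,0,0.001],"spin":0}]'
python3 -c "
from h import *
st()"
```

```text
t: 9.75
tool_pos: [0.4671, 0.2853, 0.0784]
orientation: [1.649, -2.674, -0.001]
force: [-2.0, -0.1, 1.0]
opening: 0.0141
t 9.75 p [0.4671 0.2853 0.0784] yawY 153.32 z [-0.001  0.    -1.   ] F [-2.  -0.1  1. ] T [ 0.04  0.44 -0.07] op 0.0141 q6 -2.22
t: 10.05
tool_pos: [0.4672, 0.2853, 0.0779]
orientation: [1.649, -2.674, -0.001]
force: [-5.3, -1.2, 5.6]
opening: 0.0138
t 10.05 p [0.4672 0.2853 0.0779] yawY 153.32 z [-0.001  0.    -1.   ] F [-5.3 -1.2  5.6] T [-0.21  0.88 -0.  ] op 0.0138 q6 -2.22
```

Stopped at z=0.0779, which matches the starting home height, with the force rising. It's seated. One slight firm press, then relax and release with a partial opening.

```bash
python3 -m pendant '[{"delta_pos":[0,0,0.0008],"spin":0},{"delta_pos":[0,0,0.0008],"spin":0}]'
python3 -c "
from h import *
st()"
python3 -m pendant '[{"delta_pos":[0,0,0],"spin":0},{"delta_pos":[0,0,0],"spin":0},{"delta_pos":[0,0,0],"spin":0},{"delta_pos":[0,0,0],"spin":0}]' 0.4
python3 -c "
from h import *
st()"
```

```text
t: 10.25
tool_pos: [0.4672, 0.2853, 0.0779]
orientation: [1.649, -2.674, -0.001]
force: [-5.3, -1.7, 7.9]
opening: 0.0139
t 10.25 p [0.4672 0.2853 0.0779] yawY 153.33 z [-0.001  0.    -1.   ] F [-5.3 -1.7  7.9] T [-0.34  1.16 -0.06] op 0.0139 q6 -2.22
t: 10.65
tool_pos: [0.4673, 0.2853, 0.0777]
orientation: [1.649, -2.674, -0.001]
force: [0.9, 0.1, 0.2]
opening: 0.0277
t 10.65 p [0.4673 0.2853 0.0777] yawY 153.32 z [-0.  0. -1.] F [0.9 0.1 0.2] T [ 0.09  0.06 -0.01] op 0.0277 q6 -2.22
```

```bash
python3 -m pendant '[{"delta_pos":[0,0,-0.01],"spin":0},{"delta_pos":[0,0,-0.03],"spin":0},{"delta_pos":[0,0,-0.06],"spin":0},{"delta_pos":[0,0,-0.1],"spin":0},{"delta_pos":[0,0.03,-0.14],"spin":0},{"delta_pos":[-0.02,0.07,-0.14],"spin":0},{"delta_pos":[-0.05,0.11,-0.14],"spin":0},{"delta_pos":[-0.08,0.145,-0.14],"spin":0},{"delta_pos":[-0.11,0.18,-0.14],"spin":0},{"delta_pos":[-0.14,0.2,-0.14],"spin":0}]'
python3 -c "
from h import *
st()
for n,r in [('side',(130,250,270,430)),('top',(140,260,260,420))]:
    c=robot.read_camera(n)['color']
    cv2.imwrite('pics/%s4.png'%n,cv2.resize(c[r[0]:r[1],r[2]:r[3]],(800,600),interpolation=cv2.INTER_CUBIC))"
```

```text
t: 11.65
tool_pos: [0.3494, 0.5025, 0.2191]
orientation: [-1.651, 2.672, 0.002]
force: [1.3, -0.1, -0.1]
opening: 0.0278
t 11.65 p [0.3494 0.5025 0.2191] yawY 153.42 z [-0.     0.002 -1.   ] F [ 1.3 -0.1 -0.1] T [ 0.08  0.11 -0.04] op 0.0278 q6 -1.8
```

View pics/side4.png

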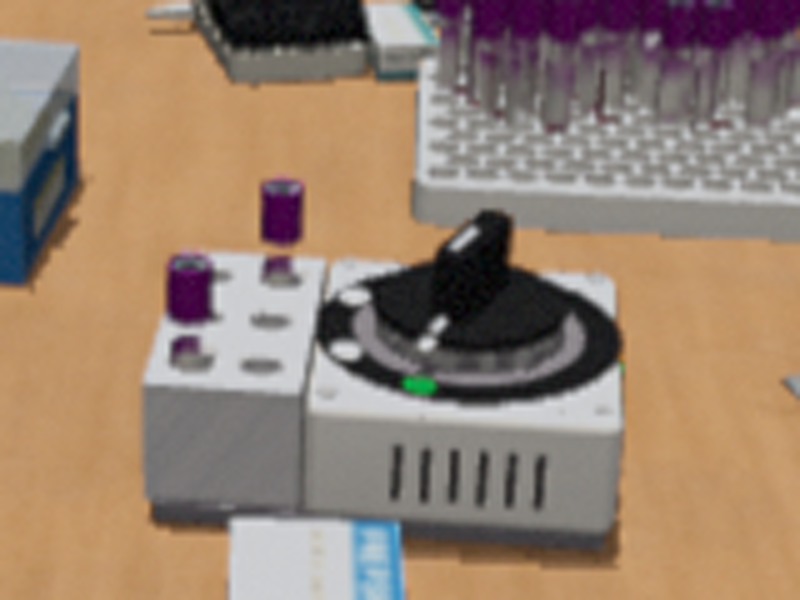

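View pics/top4.png

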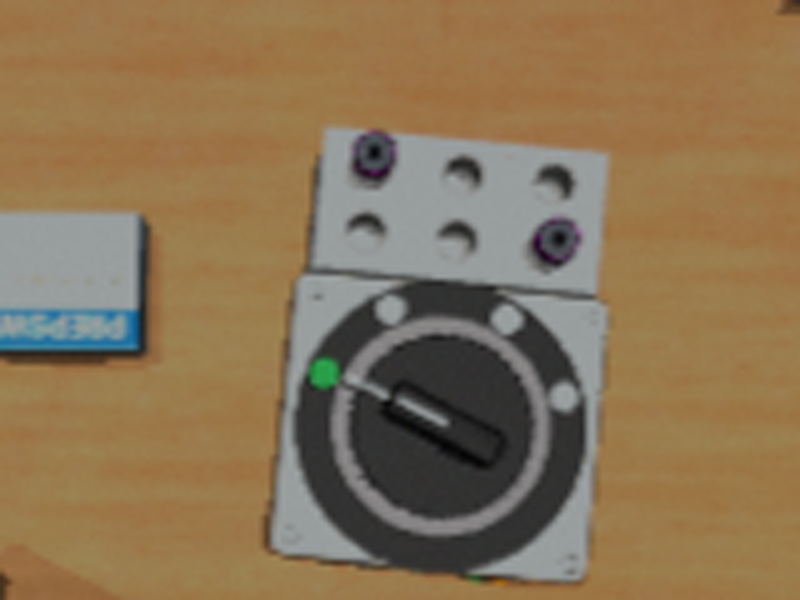

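The pointer aims at the green dot (top view, dot at (324,373)). The tubes and carton haven't moved. One more height check, then I'll hand in.

```bash
python3 -m pendant '[{"delta_pos":[0,0,0],"spin":0},{"delta_pos":[0,0,0],"spin":0},{"delta_pos":[0,0,0],"spin":0}]'
python3 - <<'E'
from h import *
c=robot.read_camera("side")
for l in ["dial","dial_grip","pointer_tip"]:
    for d in robot.mark_of("side",l)[:1]: print(l,round(d["score"],2),w(c,d["location"]).round(4))
a=cv2.imread("pics/side0.png")
m=robot.outline_of("side","dial")[0]["mask"]; ys,xs=np.nonzero(m); print("dial mask rows",ys.min(),ys.max(),"cols",xs.min(),xs.max())
for n,i in (("start",a),("now",c["color"])): print(n,[int(i[r,364:374].mean()) for r in range(188,210)])
E
```

```text
t: 12.05
tool_pos: [0.35, 0.5029, 0.2183]
orientation: [-1.653, 2.671, 0.003]
force: [0.1, -0.9, 0.3]
opening: 0.0277
dial 0.91 [0.4627 0.2847 0.0545]
dial_grip 0.65 [0.4656 0.2844 0.0875]
pointer_tip 0.89 [0.4879 0.3272 0.0704]
dial mask rows 172 200 cols 345 382
start [9, 12, 13, 18, 28, 29, 28, 28, 27, 25, 18, 22, 49, 75, 75, 75, 97, 130, 112, 45, 24, 33]
now [18, 19, 23, 24, 25, 28, 30, 31, 31, 26, 20, 22, 51, 79, 80, 80, 104, 136, 116, 48, 25, 35]
```

The skirt's lower edge is at the same image row as at the start (row 200), and the network puts dial_grip at z=0.0875. Both say fully home.

```bash
python3 -c "
from plant import robot
print(robot.close_job())"
```

```text
the job is handed in; nothing more can be done
None
```

The dial is locked in a slot at the green dot, and the job was handed in at about 12 s of the 45 s allowed.

**What I did:** I gripped the bar, pulled the dial up 9 mm and turned it about 71° towards the green dot. I probed downwards at three angles. The first two were blocked about 5.7 mm up, with at most about 10 N of contact force. The third, about 3° before the first, dropped in. I pushed the dial home with about 8 N, opened the jaws partway and withdrew.

**Last checks:**
- **Height:** the hand stopped at z = 0.0779 m, against 0.0780 m at the start. In the side picture the skirt's lower edge is on the same image row as at the start, and the network put the grip point at 87.5 mm, the stated height when fully home.
- **Direction:** the pointer aims at the green dot, about 3° short of its measured bearing and well inside the 8° allowance.
- **Surroundings:** in the last pictures the tubes and carton are where they were, and the robot touches nothing.

**Disagreements:** the two cameras differed by about 3 mm on where the dial's axis lay along x. I used the middle value, and the grasp was centred on the bar. The network's estimate of the dial's own origin came out at z = 0.0545 m, 4 mm below the expected 0.0585 m. That is within its stated accuracy and does not suggest a raised dial.

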